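# Open the push-and-turn cap of a deflocculant jug

## Robot

A 6-joint arm with a two-finger parallel gripper is mounted at the origin on the work surface. World frame = base frame: x ahead of the robot, y to its left, z up, the work surface at z = 0. Lengths are in m, angles in rad, forces in N, time in s.
With the tool pointing down it reaches from about 0.25 to 0.775 m from the base axis. Payload 4 kg.
Tool frame: the origin (TCP) lies midway between the tips of the shut fingers; the grasp point (between the pads) lies 19 mm behind it (robot.tcp_to_grasp is the distance from the TCP to the grasp point, in m); x points along the fingers, y is the direction in which the jaws open and shut, and the axes are right-handed (so a half turn about x gives the same grasp; the last joint's range is limited). The gripper opens to 94 mm and grips with 3 to 60 N. Pads are 16 mm wide; open, the fingers measure 119 mm over their backs; the gripper's body (75 mm by 177 mm) begins 78 mm behind the grasp point.
Start: joints at [-1.292, 0.087, 1.371, -0, 1.684, -0.103], TCP at [0.205, -0.51, 0.206] pointing down, gripper open.
Joint ranges: [-3.1, 3.1], [-0.76, 2.03], [0.27, 2.55], [-1.08, 4.22], [0.17, 2.65], [-2.57, 2.57]. Speed limits (rad/s): [2.79, 2.79, 3.14, 3.14, 3.14, 3.14].

## Interface

Orientations are given as [roll, pitch, yaw] about the fixed x, y, z axes, in that order (R = Rz(yaw) Ry(pitch) Rx(roll)).
In Python, from bench import robot gives the robot as it stands.
- The arm moves only by the tool send_rows, never from a script. Its argument "increments" is a list of rows, each a list of 5 numbers: the opening, from -1 (shut) to 1 (fully open), so that 0 is half open, then the shift along the tool's x, y, z in m, then the turn about the tool's x in rad. In form: [[hand, tx, ty, tz, roll], ...]. A call has 1 to 5 rows; each row is the pose to reach, as a shift and turn from the pose commanded when the call began, along the tool's axes at that moment; what a row does not reach only later rows make up. A row lasts 1/12 s, in which the tool goes at most 41.7 mm and 7.16 degrees, less where a joint would pass 70% of its speed; a pose out of reach is approached as far as the arm can. A call with a gripper value outside its range is refused whole. The fingers move at their own pace and stop on an object; the grip force is fixed at half the most. Time passes only in rows, so rows that repeat a pose let the fingers close. It gives the time, the measured TCP pose, the force and the opening at its end, in the units of the state.
- robot.get_obs(): the state, without advancing time (a new reading comes with each control period).
- robot.snapshot(name): name is "side" or "top"; returns a dict with "image" (480x640x3 uint8, red, green, blue), "intrinsics" (3x3 intrinsics, pixels), "world_from_camera" (4x4, takes a point from camera to world coordinates). Camera axes: x right, y down, z forward; pixel columns grow to the right and rows downward; lengths in m; the calibration is good to about 2 mm. A picture is of the moment at which its call begins. There is no depth.
- robot.close_job(): hands the job in, once; it reports no verdict.
The state is a dict: "time": time; "joint_positions": joint angles; "qvel": joint speeds; "joint_torque": joint torques, N m; "tool_pos": TCP position; "ee_rot": TCP orientation; "wrist_force": force on the tool from outside, world axes, zero at the start; "wrist_torque": the same for the moment, N m; "width": finger opening in m.
Only numpy, scipy, OpenCV 4.12 (cv2) and the standard library are available. Lean on these libraries where they do the work, as an engineer would, in place of code of your own. Each camera call takes 0.05 s, during which the arm holds its last target.

## Task

Open the cream jug that stands in the bench caddy: its orange cap is child-resistant, so press it down firmly and, while pressing, turn it anticlockwise until it comes free, then lift it off and set it down (not dropped) in the steel drip tray, open side down. Feel your way rather than using brute force, so that the jug's neck is not crushed; the jug stays standing in its caddy and everything else on the bench stays where it is.

Things in the scene. Friction and masses are not known exactly. Their poses are not given: they have to be found in the camera images.
- cap: Orange ribbed child-resistant cap, 55 mm across, 32 mm tall, 42 g, open underneath. Origin: centre of its underside; z up. It starts locked on the neck, its x axis along the jug's x; a white pointer on its top lies towards -x. Grip it round its side, the fingertips about level with its underside; 40 N of grip holds it. Three lugs inside sit up in notches under the neck's lugs, held by a sprung liner on the rim.
- cap_top (a point): Centre of the cap's top. To free the cap press it 3.5 mm down on the neck against the liner (3 N at first, about 19 N to clear the notches, 23 N at the end of its travel, 4.3 mm) and hold it down while turning anticlockwise seen from above. Turned with too little push it jams after 3 degrees; clockwise it is blocked.
- free_mark (a point): Green mark on the jug's shoulder beside the neck: the cap's pointer stands here after 65 degrees anticlockwise, midway in the gap, and the cap then lifts straight off without resistance. The lugs leave the teeth after 40 degrees and meet a stop at about 90. A red mark shows the locked place (towards the jug's -x).
- jug: Cream oblong jug, 120 (x) by 84 (y) mm, 142 mm to its shoulder, 173 mm to its rim, 0.4 to 0.9 kg, loose in the caddy with 2.5 mm of play. Origin: centre of its underside; the neck's axis is 22 mm towards -x; the strap handle at +x is 128 mm high. The neck buckles if the contact forces between cap and jug (pressing, sideways, wrenching, pulling) add up to over 36 N.
- jug_mouth (a point): Centre of the rim of the jug's neck, 38 mm across; the locked cap's underside is 20 mm below this point and its top 12 mm above; the shoulder is 31 mm below.
- caddy: Grey sheet-metal caddy screwed to the bench, 133 (x) by 97 (y) mm, walls 62 mm high, 4 mm thick. Origin: centre of its underside; axes as the jug's. It keeps the jug from turning. The jug stands 22 mm above the bench on a soft sponge lining that gives 2 to 16 mm (it differs) under up to 10 N before it is firm, and comes up again: how far the hand goes down does not tell how far the cap goes down on the neck.
- tray: Shallow steel drip tray, fixed, 170 mm (x) by 130 mm (y), rim 14 mm high, walls and floor 3 mm thick. Origin: centre of its underside. It and the caddy change sides.
- bowl: Terracotta bowl, 94 mm across, 46 mm tall, bystander. Origin: centre of its underside.
- squeeze: Dark blue round bottle with red cap, 54 mm across, 155 mm tall, bystander. Origin: centre of its underside.
- tub: Pale jar with white lid, 96 mm across, 70 mm tall, bystander. Origin: centre of its underside.
- roller: Wooden rolling dowel, 26 mm thick, 200 mm long, lying, bystander. Origin: centre of its underside as laid.
- brush: Brush lying, 190 mm long, bystander. Origin under its middle.
- mug: Blue mug, 76 mm across, 85 mm tall, bystander. Origin: centre of its underside.
- spatula: Spatula lying, 200 mm long, bystander. Origin under its middle.
Not all that is in view belongs to the job. What is shaped like the tray but blue, purple or yellow is not meant.

How it is judged:
By the outcome, as a careful person would: the job done as asked, in the order asked, and still so for the second after the job is handed in, with the robot touching nothing.
It also fails if it takes over 64 s, if anything falls off the work surface, if the arm or the gripper's body presses on something with over 40 N, if the wrist force passes 120 N, or if a joint passes its speed limit or range.

## Working session

There is one attempt and no reset: what is moved stays moved. The work goes in short steps, Python scripts to look and compute and a tool call to move; the robot and the scene stay as the last step left them, time stands still between calls to the robot, and variables do not carry over. Pictures are saved under pics/ and viewed, and the job is handed in when it is done.

Besides the shell and the picture viewer there is one more tool, called after "Request:" as a command line: name --pt "numbers of a row" for each row, then --argument value for the rest. send_rows: Moves the arm, as the interface text tells. Its arguments: {"type":"object","properties":{"increments":{"type":"array"}},"required":["increments"]}

```bash
ls; mkdir -p pics
python3 - <<'E'
from bench import robot
import cv2,numpy as np
for n in ("side","top"):
    s=robot.snapshot(n); cv2.imwrite(f"pics/{n}0.png",s["image"][:,:,::-1]); print(n,s["intrinsics"],np.round(s["world_from_camera"],4).tolist())
print(robot.get_obs(), robot.tcp_to_grasp)
E
```

```text
pics
side [[597.52270269   0.         319.35828688]
 [  0.         597.52270269 236.06527704]
 [  0.           0.           1.        ]] [[-0.855, -0.2605, 0.4485, -0.3056], [-0.5183, 0.4011, -0.7553, 1.4656], [0.0169, -0.8782, -0.478, 1.0311], [0.0, 0.0, 0.0, 1.0]]
top [[545.8580246    0.         319.24764356]
 [  0.         545.8580246  236.24696328]
 [  0.           0.           1.        ]] [[-0.0174, -0.9983, 0.0562, 0.4403], [-0.9998, 0.0168, -0.0121, 0.1007], [0.0112, -0.0564, -0.9983, 1.4926], [0.0, 0.0, 0.0, 1.0]]
{'time': 0.1, 'joint_positions': array([-1.29206766e+00,  8.78863790e-02,  1.37204930e+00, -2.54839883e-05,
        1.68361202e+00, -1.03100607e-01]), 'qvel': array([ 0.00124418, -0.00079323, -0.00261822,  0.00104719, -0.00063386,
       -0.00012301]), 'joint_torque': array([ 1.51527292e-03, -3.41251516e+01, -3.03301442e+01,  7.19963643e-02,
        3.03678378e-02, -9.66677226e-05]), 'tool_pos': array([ 0.20479435, -0.50993187,  0.20444564]), 'ee_rot': array([-1.66094269,  1.56884112,  1.8624764 ]), 'wrist_force': array([-0.97782753, -0.53382776,  0.40418158]), 'wrist_torque': array([-0.03570011, -0.03730659, -0.05165964]), 'width': 0.09393108234186692} 0.0188
```

View pics/top0.png

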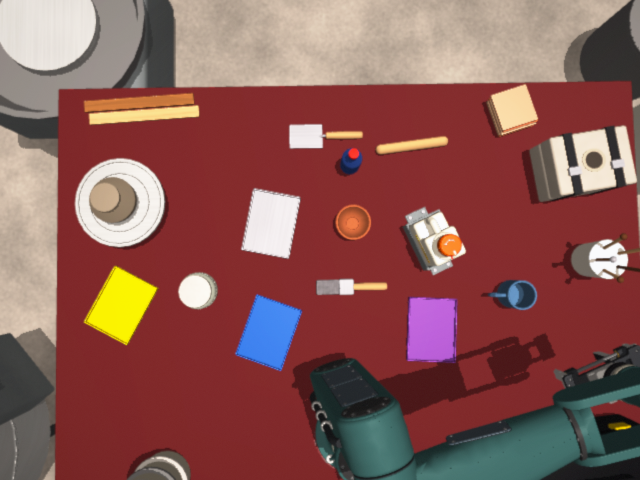

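View pics/side0.png

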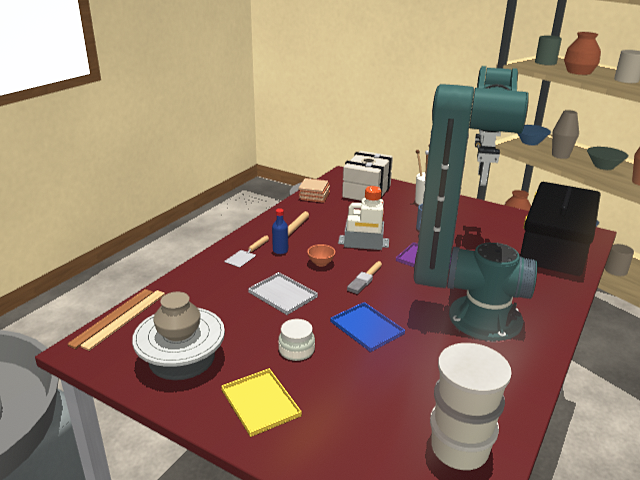

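The top view shows the jug and caddy at about (437,242) with the cap at (450,244), and the steel tray at (271,223). The blue, purple and yellow trays are decoys. I'll enlarge the jug and tray next.

Run:
```python
import cv2,numpy as np
t=cv2.imread("pics/top0.png"); s=cv2.imread("pics/side0.png")
c=lambda im,x,y,w,h,k:cv2.resize(im[y:y+h,x:x+w],None,fx=k,fy=k,interpolation=cv2.INTER_CUBIC)
cv2.imwrite("pics/a.png",c(t,395,195,80,90,6.5))
cv2.imwrite("pics/b.png",c(s,325,170,80,90,6.5))
cv2.imwrite("pics/c.png",c(t,235,180,75,85,6.5))
```

```text
(no output)
```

View pics/a.png

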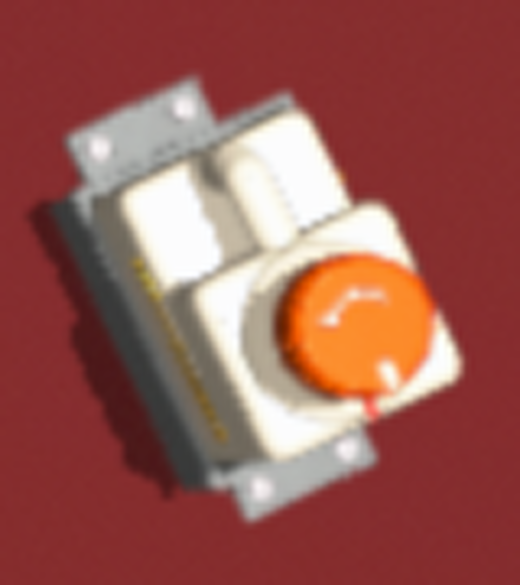

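View pics/b.png

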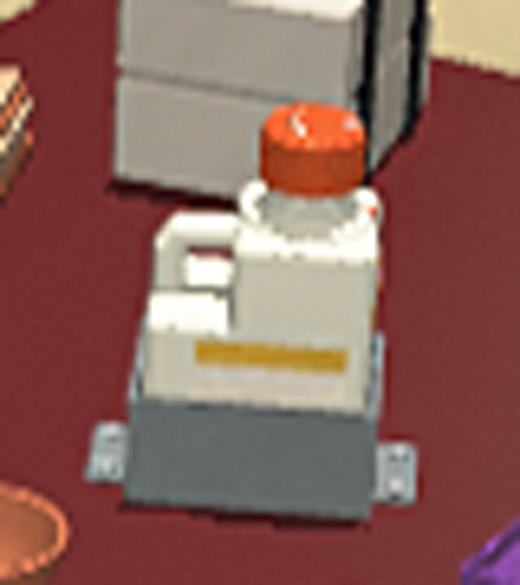

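View pics/c.png

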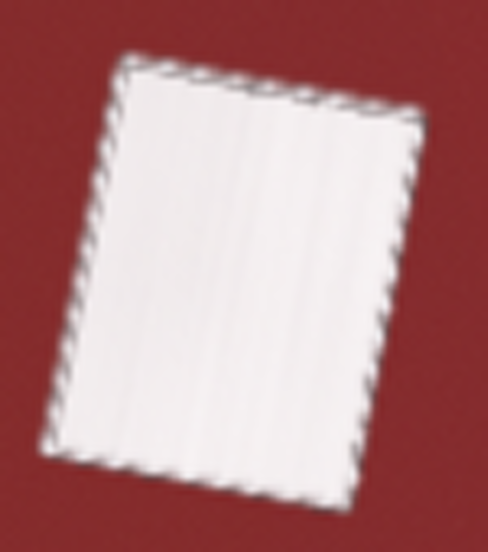

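```bash
cat > h.py <<'E'
import numpy as np,cv2
from scipy.spatial.transform import Rotation as R
def cam(robot,n):
    s=robot.snapshot(n); return s["image"],np.array(s["intrinsics"]),np.array(s["world_from_camera"])
def ray(K,T,u,v,z):
    d=T[:3,:3]@np.linalg.solve(K,[u,v,1]); o=T[:3,3]; return o+d*(z-o[2])/d[2]
def proj(K,T,P):
    c=(np.atleast_2d(P)-T[:3,3])@T[:3,:3]; p=c@K.T; return p[:,:2]/p[:,2:]
def hull_mask(K,T,P,k=4,shape=(480,640),off=(0,0)):
    m=np.zeros((shape[0]*k,shape[1]*k),np.uint8)
    p=(proj(K,T,P)-off+0.5)*k
    cv2.fillConvexPoly(m,cv2.convexHull(p.astype(np.float32)).round().astype(np.int32),1); 
    return cv2.resize(m*255,(shape[1],shape[0]),interpolation=cv2.INTER_AREA)/255.
def cyl(x,y,z,r,h):
    a=np.linspace(0,2*np.pi,60); c=np.c_[x+r*np.cos(a),y+r*np.sin(a)]
    return np.r_[np.c_[c,0*a+z],np.c_[c,0*a+z+h]]
def box(c,yaw,sx,sy,h):
    p=[(i*sx/2,j*sy/2,k) for i in(-1,1) for j in(-1,1) for k in(0,h)]
    return R.from_euler('z',yaw).apply(p)+c
E
python3 - <<'E'
from h import *; from bench import robot; from scipy.optimize import minimize
C={n:cam(robot,n) for n in("side","top")}
M={}
for n,(im,K,T) in C.items():
    hsv=cv2.cvtColor(im,cv2.COLOR_RGB2HSV); r=(slice(225,270),slice(430,470)) if n=="top" else (slice(180,206),slice(358,388))
    m=np.zeros(im.shape[:2]); m[r]=((hsv[r][...,0]<20)&(hsv[r][...,1]>165)&(hsv[r][...,2]>140)); 
    h=hsv[r]; print(n,m.sum()); 
    ys,xs=np.nonzero(m); print(xs.min(),xs.max(),ys.min(),ys.max()); M[n]=m
def f(p,ns=("side","top")):
    return sum(np.abs(hull_mask(C[n][1],C[n][2],cyl(*p,0.0275,0.032),shape=(60,60),off=(425,220) if n=="top" else (345,165))-M[n][(slice(220,280),slice(425,485)) if n=="top" else (slice(165,225),slice(345,405))]).sum() for n in ns)
p0=ray(C["top"][1],C["top"][2],450,244.6,.207); p0[2]=.175
b=minimize(f,p0,method="Nelder-Mead",options=dict(initial_simplex=p0+np.r_[np.zeros((1,3)),.006*np.eye(3)]))
print(p0,b.x,b.fun,f(p0))
K,T=C["top"][1:]
q=[ray(K,T,395+u/6.5-.42,195+v/6.5-.42,.004)[:2] for u,v in((99,148),(185,105),(262,487),(350,450))]; print(np.round(q,4),"caddy",np.mean(q,0))
for a,b_ in((2,0),(3,1)): d=q[a]*-1+q[b_]; print(np.degrees(np.arctan2(d[1],d[0])))
for a,b_ in((1,0),(3,2)): d=q[b_]-q[a]; print(np.degrees(np.arctan2(d[1],d[0]))-90)
# tray
q=np.array([ray(K,T,235+u/6.5-.42,180+v/6.5-.42,.014) for u,v in((120,52),(425,108),(350,512),(40,457))]); print(np.round(q,4),"tray",q.mean(0)); d=q[0]-q[3]; print(np.degrees(np.arctan2(d[1],d[0])),np.linalg.norm(d),np.linalg.norm(q[0]-q[1]))
for n,c in dict(mug=(520,294,.085),squeeze=(353,155,.155),bowl=(353,222,.046),roller=(412,145,.02),box=(580,165,.1)).items(): print(n,ray(K,T,*c).round(3))
E
```

```text
side 178.0
365 382 186 202
top 361.0
439 462 234 256
[ 0.48768086 -0.223527    0.175     ] [ 0.48997454 -0.22583309  0.17565307] 197.17647058823525 209.2901960784314
[[ 0.5718 -0.1666]
 [ 0.5894 -0.2034]
 [ 0.4279 -0.2313]
 [ 0.4427 -0.2688]] caddy [ 0.50795254 -0.21751178]
24.21620275616194
24.023457520683955
25.542104660169116
21.613411969774887
[[0.6593 0.2607 0.014 ]
 [0.6336 0.1334 0.014 ]
 [0.465  0.1672 0.014 ]
 [0.4901 0.2958 0.014 ]] tray [0.56200698 0.21428112 0.014     ]
-11.707054656770229 0.17272985588676495 0.12991519127849507
mug [ 0.362 -0.431  0.085]
squeeze [ 0.716 -0.003  0.155]
bowl [ 0.558 -0.007  0.046]
roller [ 0.769 -0.175  0.02 ]
box [ 0.692 -0.594  0.1  ]
```

```bash
cat > fit.py <<'E'
from h import *; from scipy.optimize import minimize
def capfit(robot,p0,h=.032,verbose=True):
    C={n:cam(robot,n) for n in("side","top")}; M={};O={}
    for n,(im,K,T) in C.items():
        c=proj(K,T,np.array(p0)+[0,0,.016])[0].round().astype(int)-30; O[n]=c
        I=im[c[1]:c[1]+60,c[0]:c[0]+60].astype(int)
        r,g,b=I[...,0],I[...,1],I[...,2]
        m=((r-b>70)&(r-g>40)&(g>b+8)&(g>0.2*r)&(r>110)) 
        m=cv2.morphologyEx(m.astype(np.uint8),cv2.MORPH_CLOSE,np.ones((5,5)))
        nn,l,st,_=cv2.connectedComponentsWithStats(m); k=1+np.argmax(st[1:,4]); M[n]=(l==k)*1.
        if verbose: print(n,st[k]+np.r_[c,0,0,0])
    def f(p): return sum(np.abs(hull_mask(C[n][1],C[n][2],cyl(*p,.0275,h),shape=(60,60),off=O[n])-M[n]).sum() for n in M)
    p0=np.array(p0); b=minimize(f,p0,method="Nelder-Mead",options=dict(initial_simplex=p0+np.r_[np.zeros((1,3)),.006*np.eye(3)]))
    return b.x,b.fun
E
python3 - <<'E'
from fit import *; from bench import robot
print(capfit(robot,[.4885,-.224,.175]))
E
```

```text
side [365 186  16  15 213]
top [438 234  25  26 461]
(array([ 0.48891631, -0.22594541,  0.17516978]), np.float64(86.69803921568628))
```

```bash
cat > go.py <<'E'
from h import *
def st(robot):
    o=robot.get_obs(); Rm=R.from_euler('xyz',o["ee_rot"]).as_matrix(); return o,Rm
def to(robot,p):
    o,Rm=st(robot); print("t",round(o["time"],2),"tcp",o["tool_pos"].round(4),"w",round(o["width"],4),"F",o["wrist_force"].round(1),"M",o["wrist_torque"].round(2))
    print("tool x",Rm[:,0].round(3),"y",Rm[:,1].round(3),"yaw_y",np.degrees(np.arctan2(Rm[1,1],Rm[0,1])).round(1),"q",o["joint_positions"].round(2))
    if p is not None: print("tool shift",(Rm.T@(np.array(p)-o["tool_pos"])).round(4))
E
python3 - <<'E'
from go import *; from bench import robot
to(robot,[.4885,-.226,.26])
E
```

```text
t 0.3 tcp [ 0.2049 -0.5102  0.2051] w 0.0942 F [-0.1  0.3 -0.5] M [ 0.02  0.   -0.01]
tool x [-0.     0.001 -1.   ] y [ 0.373 -0.928 -0.001] yaw_y -68.1 q [-1.29  0.09  1.37  0.    1.68 -0.1 ]
tool shift [-0.0548 -0.1581 -0.3691]
```

Request:
send_rows --pt "1 -0.04 0 0 0" --pt "1 -0.055 -0.015 -0.035 0" --pt "1 -0.055 -0.03 -0.07 0" --pt "1 -0.055 -0.045 -0.105 0" --pt "1 -0.055 -0.06 -0.14 0"

```text
time: 0.72
tool_pos: [0.3133, -0.4016, 0.2611]
ee_rot: [1.822, 1.569, -0.939]
wrist_force: [0.9, 0.1, -0.3]
width: 0.0941
```

Request:
send_rows --pt "1 0 -0.015 -0.035 0" --pt "1 0 -0.03 -0.07 0" --pt "1 0 -0.045 -0.105 0" --pt "1 0 -0.06 -0.14 0" --pt "1 0 -0.075 -0.175 0"

```text
time: 1.13
tool_pos: [0.448, -0.2662, 0.2606]
ee_rot: [1.864, 1.57, -0.895]
wrist_force: [0.2, -0.1, 0.6]
width: 0.0939
```

Request:
send_rows --pt "1 0 -0.01 -0.025 0" --pt "1 0 -0.023 -0.054 0" --pt "1 0 -0.023 -0.054 0" --pt "1 0 -0.023 -0.054 0"

```text
time: 1.47
tool_pos: [0.4891, -0.2252, 0.2601]
ee_rot: [-0.339, 1.57, -3.096]
wrist_force: [0.7, -0.3, -0.6]
width: 0.0941
```

Run:
```python
from go import *; from bench import robot
to(robot,[.4885,-.226,.26])
```

```text
t 1.47 tcp [ 0.4891 -0.2252  0.2601] w 0.0941 F [ 0.7 -0.3 -0.6] M [-0.03 -0.    0.02]
tool x [-0.001 -0.    -1.   ] y [ 0.375 -0.927 -0.   ] yaw_y -67.9 q [-0.54  0.06  1.29 -0.    1.79  0.65]
tool shift [0.0001 0.0005 0.0008]
```

```bash
cat > look.py <<'E'
import sys; from h import *; from bench import robot
name=sys.argv[1]; x,y,z=map(float,sys.argv[2:5]); s=int(sys.argv[5]) if len(sys.argv)>5 else 45
out=[]
for n in("side","top"):
    im,K,T=cam(robot,n); c=proj(K,T,[x,y,z])[0].round().astype(int)
    c=np.clip(c,s,[639-s,479-s]); I=im[c[1]-s:c[1]+s,c[0]-s:c[0]+s]; print(n,"origin",c-s,"scale",390/(2*s)); out.append(cv2.resize(I,(390,390),interpolation=cv2.INTER_CUBIC))
cv2.imwrite(f"pics/{name}.png",np.hstack(out)[:,:,::-1])
E
python3 look.py p1 .4885 -.226 .2
```

```text
side origin [328 145] scale 4.333333333333333
top origin [405 199] scale 4.333333333333333
```

View pics/p1.png

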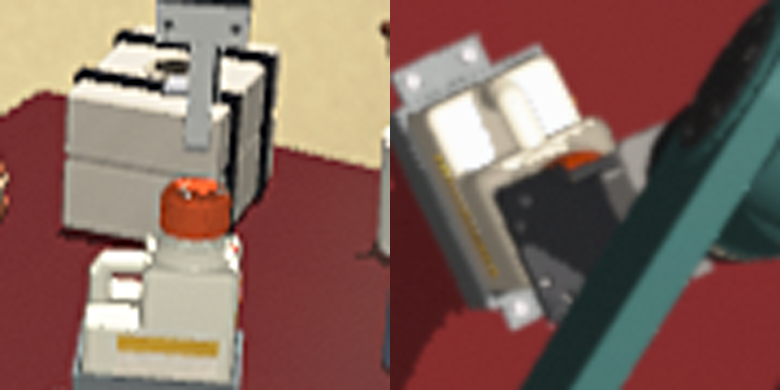

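The side view shows the finger at column ~199, directly above the cap centre at ~196. I'll descend to the cap's underside level, z≈0.176.

Request:
send_rows --pt "1 0.02 0 0.0005 0" --pt "1 0.04 0 0.0005 0" --pt "1 0.06 0 0.0005 0" --pt "1 0.075 0 0.0005 0" --pt "1 0.084 0 0.0005 0"

```text
time: 1.98
tool_pos: [0.4861, -0.2274, 0.1743]
ee_rot: [-0.751, 1.568, 2.77]
wrist_force: [-0.1, -0.5, -0.3]
width: 0.0942
```

Request:
send_rows --pt "1 0 0 0 0" --pt "0.5 0 0 0 0" --pt "0.4 0 0 0 0" --pt "0.35 0 0 0 0" --pt "0.3 0 0 0 0"

```text
time: 2.4
tool_pos: [0.4886, -0.227, 0.1779]
ee_rot: [2.167, 1.568, -0.592]
wrist_force: [-0.5, -0.2, 0.2]
width: 0.0706
```

```bash
python3 - <<'E'
from go import *; from bench import robot
to(robot,[.4885,-.226,.176])
E
python3 look.py p2 .4885 -.226 .2
```

```text
t 2.4 tcp [ 0.4886 -0.227   0.1779] w 0.0706 F [-0.5 -0.2  0.2] M [-0.01 -0.01 -0.  ]
tool x [ 0.002 -0.001 -1.   ] y [ 0.372 -0.928  0.002] yaw_y -68.1 q [-0.54  0.07  1.45 -0.    1.63  0.65]
tool shift [ 0.0019 -0.0009 -0.0003]
side origin [328 145] scale 4.333333333333333
top origin [405 199] scale 4.333333333333333
```

View pics/p2.png

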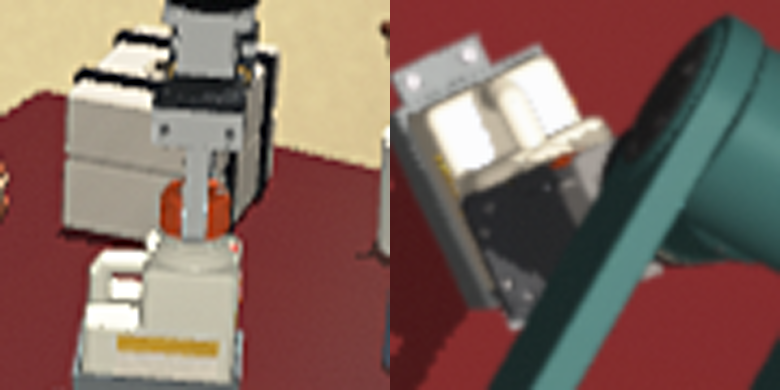

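Request:
send_rows --pt "0.26 0 0 0 0" --pt "0.24 0 0 0 0" --pt "0.22 0 0 0 0" --pt "0.22 0 0 0 0"

```text
time: 2.83
tool_pos: [0.488, -0.2264, 0.1765]
ee_rot: [1.0, 1.571, -1.76]
wrist_force: [-0.4, -0.5, -0.5]
width: 0.0573
```

Request:
send_rows --pt "0.2 0 0 0 0" --pt "0.19 0 0 0 0" --pt "0.18 0 0 0 0" --pt "0.18 0 0 0 0"

```text
time: 3.17
tool_pos: [0.488, -0.2264, 0.1764]
ee_rot: [-0.752, 1.571, 2.771]
wrist_force: [-0.1, -1.1, 0.1]
width: 0.0554
```

Request:
send_rows --pt "0.1 0 0 0 0" --pt "0 0 0 0 0" --pt "-0.5 0 0 0 0" --pt "-1 0 0 0 0"

```text
time: 3.5
tool_pos: [0.488, -0.2265, 0.1765]
ee_rot: [1.58, 1.571, -1.18]
wrist_force: [0.6, 0.2, -0.5]
width: 0.0543
```

Run:
```python
from go import *; from bench import robot
to(robot,[.4885,-.226,.176])
```

```text
t 3.5 tcp [ 0.488  -0.2265  0.1765] w 0.0543 F [ 0.6  0.2 -0.5] M [ 0.03  0.01 -0.04]
tool x [ 0. -0. -1.] y [ 0.373 -0.928  0.   ] yaw_y -68.1 q [-0.54  0.07  1.45 -0.    1.62  0.65]
tool shift [ 0.0005 -0.0003 -0.0006]
```

Gripped, with no side force. Now I'll press down in small steps and watch Fz.

Request:
send_rows --pt "-1 0.001 0 0 0" --pt "-1 0.002 0 0 0" --pt "-1 0.002 0 0 0"

```text
time: 3.75
tool_pos: [0.4881, -0.2266, 0.1747]
ee_rot: [1.999, 1.57, -0.761]
wrist_force: [-0.0, 0.2, 2.3]
width: 0.0541
```

Request:
send_rows --pt "-1 0.001 0 0 0" --pt "-1 0.002 0 0 0" --pt "-1 0.002 0 0 0"

```text
time: 4.0
tool_pos: [0.4881, -0.2265, 0.1725]
ee_rot: [1.992, 1.57, -0.768]
wrist_force: [-0.6, 0.1, 2.0]
width: 0.0539
```

Request:
send_rows --pt "-1 0.001 0 0 0" --pt "-1 0.002 0 0 0" --pt "-1 0.002 0 0 0"

```text
time: 4.25
tool_pos: [0.4882, -0.2266, 0.1711]
ee_rot: [2.128, 1.57, -0.631]
wrist_force: [-0.8, 0.0, 5.8]
width: 0.054
```

Request:
send_rows --pt "-1 0.001 0 0 0" --pt "-1 0.001 0 0 0" --pt "-1 0.001 0 0 0"

```text
time: 4.5
tool_pos: [0.4883, -0.2266, 0.1708]
ee_rot: [2.14, 1.569, -0.62]
wrist_force: [-0.9, 0.8, 5.4]
width: 0.0544
```

Request:
send_rows --pt "-1 0.001 0 0 0" --pt "-1 0.001 0 0 0" --pt "-1 0.001 0 0 0"

```text
time: 4.75
tool_pos: [0.4883, -0.2267, 0.1703]
ee_rot: [2.155, 1.569, -0.604]
wrist_force: [-1.9, 1.6, 8.7]
width: 0.0542
```

Request:
send_rows --pt "-1 0.001 0 0 0" --pt "-1 0.001 0 0 0" --pt "-1 0.001 0 0 0"

```text
time: 5.0
tool_pos: [0.4884, -0.2267, 0.1699]
ee_rot: [2.162, 1.568, -0.597]
wrist_force: [-2.0, 2.5, 10.0]
width: 0.0546
```

Request:
send_rows --pt "-1 0.001 0 0 0" --pt "-1 0.001 0 0 0" --pt "-1 0.001 0 0 0"

```text
time: 5.25
tool_pos: [0.4884, -0.2267, 0.1695]
ee_rot: [2.162, 1.568, -0.598]
wrist_force: [-2.9, 1.5, 11.5]
width: 0.0545
```

Run:
```python
from go import *; from bench import robot
to(robot,[.4885,-.226,.176])
```

```text
t 5.25 tcp [ 0.4884 -0.2267  0.1695] w 0.0545 F [-2.9  1.5 11.5] M [0.34 0.53 0.02]
tool x [ 0.003 -0.002 -1.   ] y [ 0.373 -0.928  0.003] yaw_y -68.1 q [-0.54  0.07  1.46 -0.    1.61  0.65]
tool shift [-0.0065 -0.0006 -0.0004]
```

Request:
send_rows --pt "-1 0.001 -0.0003 0.0003 0" --pt "-1 0.001 -0.0005 0.0005 0" --pt "-1 0.001 -0.0005 0.0005 0"

```text
time: 5.5
tool_pos: [0.4883, -0.2267, 0.1691]
ee_rot: [2.218, 1.566, -0.542]
wrist_force: [-2.3, 1.7, 13.4]
width: 0.0544
```

Request:
send_rows --pt "-1 0.001 0 0 0" --pt "-1 0.001 0 0 0" --pt "-1 0.001 0 0 0"

```text
time: 5.75
tool_pos: [0.4884, -0.2268, 0.1687]
ee_rot: [2.219, 1.565, -0.541]
wrist_force: [-2.9, 2.0, 15.1]
width: 0.0545
```

Run:
```python
from go import *; from bench import robot
to(robot,[.4885,-.226,.176])
```

```text
t 5.75 tcp [ 0.4884 -0.2268  0.1687] w 0.0545 F [-2.9  2.  15.1] M [ 0.38  0.58 -0.02]
tool x [ 0.005 -0.003 -1.   ] y [ 0.373 -0.928  0.005] yaw_y -68.1 q [-0.54  0.07  1.46 -0.    1.6   0.65]
tool shift [-0.0073 -0.0006 -0.0004]
```

Request:
send_rows --pt "-1 0.001 -0.0005 0.0005 0" --pt "-1 0.002 -0.001 0.001 0" --pt "-1 0.002 -0.001 0.001 0"

```text
time: 6.0
tool_pos: [0.4883, -0.2267, 0.1681]
ee_rot: [2.258, 1.561, -0.502]
wrist_force: [-1.5, 1.8, 17.6]
width: 0.0538
```

Request:
send_rows --pt "-1 0.001 -0.0002 0.0002 0" --pt "-1 0.0015 -0.0005 0.0005 0" --pt "-1 0.0015 -0.0005 0.0005 0"

```text
time: 6.25
tool_pos: [0.4883, -0.2268, 0.1675]
ee_rot: [2.264, 1.559, -0.496]
wrist_force: [-0.4, 1.8, 19.9]
width: 0.0544
```

Run:
```python
from go import *; from bench import robot
to(robot,[.4885,-.226,.176])
```

```text
t 6.25 tcp [ 0.4883 -0.2268  0.1675] w 0.0544 F [-0.4  1.8 19.9] M [0.24 0.27 0.03]
tool x [ 0.011 -0.006 -1.   ] y [ 0.373 -0.928  0.009] yaw_y -68.1 q [-0.54  0.06  1.47  0.    1.59  0.65]
tool shift [-0.0085 -0.0005 -0.0005]
```

Request:
send_rows --pt "-1 0.001 0 0 0" --pt "-1 0.0015 0 0 0" --pt "-1 0.0015 0 0 -0.02" --pt "-1 0.0015 0 0 -0.05" --pt "-1 0.0015 0 0 -0.05"

```text
time: 6.67
tool_pos: [0.4886, -0.2269, 0.1669]
ee_rot: [2.217, 1.558, -0.491]
wrist_force: [-2.1, 2.0, 21.7]
width: 0.0538
```

Run:
```python
from go import *; from bench import robot
to(robot,[.4885,-.226,.176])
```

```text
t 6.67 tcp [ 0.4886 -0.2269  0.1669] w 0.0538 F [-2.1  2.  21.7] M [0.39 0.25 0.08]
tool x [ 0.012 -0.006 -1.   ] y [ 0.42  -0.908  0.011] yaw_y -65.2 q [-0.54  0.06  1.47  0.    1.59  0.6 ]
tool shift [-0.0091 -0.0007 -0.0004]
```

Request:
send_rows --pt "-1 0 0 0 -0.03" --pt "-1 0 0 0 -0.06" --pt "-1 0 0 0 -0.09" --pt "-1 0 0 0 -0.09"

```text
time: 7.0
tool_pos: [0.4888, -0.2268, 0.167]
ee_rot: [2.154, 1.557, -0.465]
wrist_force: [-0.5, 1.2, 22.5]
width: 0.0542
```

Run:
```python
from go import *; from bench import robot
to(robot,[.4885,-.226,.176])
```

```text
t 7.0 tcp [ 0.4888 -0.2268  0.167 ] w 0.0542 F [-0.5  1.2 22.5] M [0.28 0.18 0.09]
tool x [ 0.012 -0.006 -1.   ] y [ 0.5   -0.866  0.011] yaw_y -60.0 q [-0.54  0.06  1.47  0.    1.59  0.51]
tool shift [-0.009  -0.0007 -0.0002]
```

Turned 8° with low torque (0.09 Nm) and no jam. Continuing.

Request:
send_rows --pt "-1 0 0 0 -0.05" --pt "-1 0 0 0 -0.1" --pt "-1 0 0 0 -0.15" --pt "-1 0 0 0 -0.2" --pt "-1 0 0 0 -0.2"

```text
time: 7.42
tool_pos: [0.4891, -0.227, 0.1671]
ee_rot: [1.938, 1.556, -0.479]
wrist_force: [-0.2, 1.8, 21.8]
width: 0.0545
```

Request:
send_rows --pt "-1 0 0 0 -0.05" --pt "-1 0 0 0 -0.1" --pt "-1 0 0 0 -0.15" --pt "-1 0 0 0 -0.2" --pt "-1 0 0 0 -0.2"

```text
time: 7.83
tool_pos: [0.4894, -0.2272, 0.1671]
ee_rot: [1.737, 1.555, -0.48]
wrist_force: [-0.0, 0.4, 20.5]
width: 0.0537
```

```bash
python3 - <<'E'
from go import *; from bench import robot
to(robot,[.4885,-.226,.176])
E
python3 look.py p3 .4885 -.226 .2
```

```text
t 7.83 tcp [ 0.4894 -0.2272  0.1671] w 0.0537 F [-0.   0.4 20.5] M [ 0.14 -0.11  0.11]
tool x [ 0.014 -0.007 -1.   ] y [ 0.798 -0.603  0.015] yaw_y -37.1 q [-0.54  0.06  1.47  0.    1.59  0.11]
tool shift [-0.0089 -0.0013 -0.0004]
side origin [328 145] scale 4.333333333333333
top origin [405 199] scale 4.333333333333333
```

View pics/p3.png

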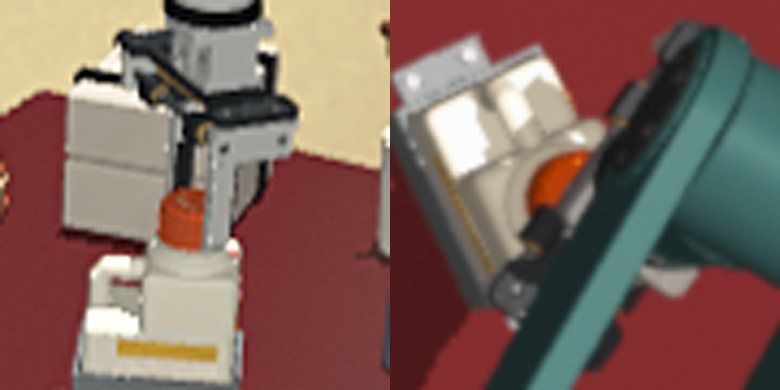

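Turned 31° and the jug is still upright. The push has eased to 20.5 N, so I'll add 0.5 mm and continue.

Request:
send_rows --pt "-1 0.0005 0 0 -0.03" --pt "-1 0.0005 0 0 -0.08" --pt "-1 0.0005 0 0 -0.13" --pt "-1 0.0005 0 0 -0.18" --pt "-1 0.0005 0 0 -0.2"

```text
time: 8.35
tool_pos: [0.4898, -0.2275, 0.167]
ee_rot: [1.537, 1.554, -0.481]
wrist_force: [1.4, 0.3, 21.4]
width: 0.054
```

Request:
send_rows --pt "-1 0 0 0 -0.05" --pt "-1 0 0 0 -0.1" --pt "-1 0 0 0 -0.15" --pt "-1 0 0 0 -0.2" --pt "-1 0 0 0 -0.2"

```text
time: 8.77
tool_pos: [0.49, -0.2276, 0.1671]
ee_rot: [1.33, 1.554, -0.488]
wrist_force: [-0.0, 0.8, 21.0]
width: 0.0542
```

Run:
```python
from go import *; from bench import robot
to(robot,[.4885,-.226,.176])
```

```text
t 8.77 tcp [ 0.49   -0.2276  0.1671] w 0.0542 F [-0.   0.8 21. ] M [ 0.08 -0.32  0.02]
tool x [ 0.015 -0.008 -1.   ] y [ 0.97  -0.244  0.017] yaw_y -14.2 q [-0.54  0.06  1.47  0.    1.59 -0.29]
tool shift [-0.009  -0.0016 -0.0011]
```

Request:
send_rows --pt "-1 0 0 0 -0.05" --pt "-1 0 0 0 -0.1" --pt "-1 0 0 0 -0.15" --pt "-1 0 0 0 -0.195" --pt "-1 0 0 0 -0.195"

```text
time: 9.18
tool_pos: [0.4899, -0.2275, 0.1671]
ee_rot: [1.14, 1.554, -0.483]
wrist_force: [2.1, -0.1, 22.6]
width: 0.0543
```

```bash
python3 - <<'E'
from go import *; from bench import robot
to(robot,[.4885,-.226,.176])
E
python3 look.py p4 .4885 -.226 .2 30
```

```text
t 9.18 tcp [ 0.4899 -0.2275  0.1671] w 0.0543 F [ 2.1 -0.1 22.6] M [ 0.02 -0.2   0.11]
tool x [ 0.015 -0.008 -1.   ] y [ 0.999 -0.052  0.016] yaw_y -3.0 q [-0.54  0.06  1.47  0.    1.59 -0.49]
tool shift [-0.009  -0.0014 -0.0014]
side origin [343 160] scale 6.5
top origin [420 214] scale 6.5
```

View pics/p4.png

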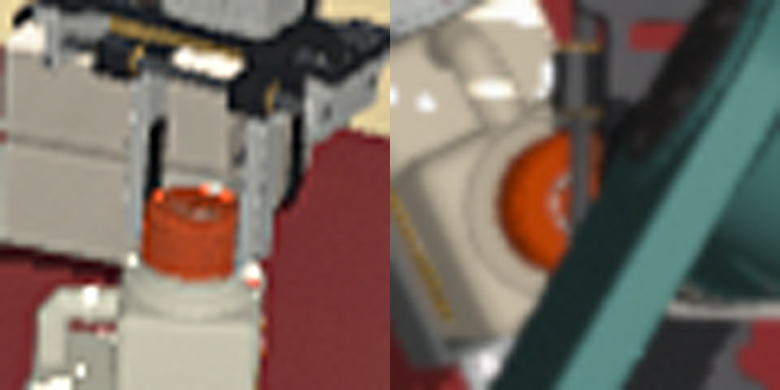

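Turned 65°. I'll unload gradually while watching for pulling resistance.

Request:
send_rows --pt "-1 -0.003 0 0 0" --pt "-1 -0.006 0 0 0" --pt "-1 -0.008 0 0 0" --pt "-1 -0.008 0 0 0"

```text
time: 9.62
tool_pos: [0.4883, -0.227, 0.1705]
ee_rot: [1.114, 1.56, -0.511]
wrist_force: [3.2, -2.7, 7.8]
width: 0.0545
```

Request:
send_rows --pt "-1 -0.002 0 0 0" --pt "-1 -0.004 0 0 0" --pt "-1 -0.004 0 0 0"

```text
time: 9.87
tool_pos: [0.4869, -0.226, 0.1721]
ee_rot: [1.181, 1.566, -0.444]
wrist_force: [3.9, -1.0, 4.7]
width: 0.0544
```

Run:
```python
from go import *; from bench import robot
to(robot,[.4885,-.226,.176])
```

```text
t 9.87 tcp [ 0.4869 -0.226   0.1721] w 0.0544 F [ 3.9 -1.   4.7] M [-0.25 -0.87 -0.03]
tool x [ 0.004 -0.002 -1.   ] y [ 0.999 -0.054  0.004] yaw_y -3.1 q [-0.54  0.06  1.46  0.    1.61 -0.49]
tool shift [-0.0039  0.0016 -0.0001]
```

Request:
send_rows --pt "-1 -0.001 0.001 0 0" --pt "-1 -0.003 0.0015 0 0" --pt "-1 -0.003 0.0015 0 0"

```text
time: 10.12
tool_pos: [0.4871, -0.2255, 0.1738]
ee_rot: [-0.223, 1.571, -1.848]
wrist_force: [3.0, -1.6, 2.6]
width: 0.054
```

Request:
send_rows --pt "-1 -0.002 0.0005 0 0" --pt "-1 -0.003 0.0005 0 0" --pt "-1 -0.003 0.0005 0 0"

```text
time: 10.37
tool_pos: [0.4872, -0.2254, 0.1767]
ee_rot: [-1.948, 1.57, 2.711]
wrist_force: [3.2, -0.3, 0.6]
width: 0.0544
```

Request:
send_rows --pt "-1 -0.002 0 0 0" --pt "-1 -0.004 0 0 0" --pt "-1 -0.004 0 0 0"

```text
time: 10.62
tool_pos: [0.487, -0.2253, 0.1806]
ee_rot: [-1.884, 1.569, 2.774]
wrist_force: [1.4, -0.2, -1.9]
width: 0.0544
```

Request:
send_rows --pt "-1 -0.002 0.0005 0 0" --pt "-1 -0.004 0.0005 0 0" --pt "-1 -0.004 0.0005 0 0"

```text
time: 10.87
tool_pos: [0.4877, -0.2257, 0.1853]
ee_rot: [-0.675, 1.57, -2.3]
wrist_force: [0.9, -1.0, -0.9]
width: 0.0543
```

Request:
send_rows --pt "-1 -0.002 0 0 0" --pt "-1 -0.004 0 0 0" --pt "-1 -0.004 0 0 0"

```text
time: 11.12
tool_pos: [0.4881, -0.2257, 0.1897]
ee_rot: [0.967, 1.57, -0.657]
wrist_force: [0.3, -0.4, -0.1]
width: 0.0542
```

```bash
python3 look.py p5 .4885 -.226 .2 30
```

```text
side origin [343 160] scale 6.5
top origin [420 214] scale 6.5
```

View pics/p5.png

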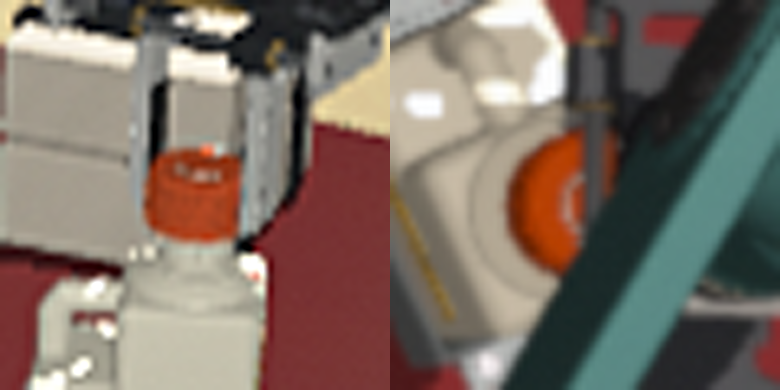

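The cap is rising off the neck in the fingers; its bottom is at row ~238 with the neck visible below. Lifting clear.

Request:
send_rows --pt "-1 -0.005 0 0 0" --pt "-1 -0.012 0 0 0" --pt "-1 -0.02 0 0 0" --pt "-1 -0.03 0 0 0" --pt "-1 -0.03 0 0 0"

```text
time: 11.63
tool_pos: [0.4889, -0.226, 0.2224]
ee_rot: [1.101, 1.566, -0.524]
wrist_force: [0.5, 0.2, -0.2]
width: 0.054
```

Request:
send_rows --pt "-1 -0.015 0 0 0" --pt "-1 -0.03 0 0 0" --pt "-1 -0.045 0 0 0" --pt "-1 -0.045 0 0 0"

```text
time: 11.97
tool_pos: [0.4891, -0.2261, 0.268]
ee_rot: [1.092, 1.564, -0.533]
wrist_force: [0.1, -0.4, -0.3]
width: 0.0541
```

```bash
python3 - <<'E'
from go import *; from bench import robot
to(robot,[.562,.214,.27])
E
python3 look.py p6 .4885 -.226 .23 40
```

```text
t 11.97 tcp [ 0.4891 -0.2261  0.268 ] w 0.0541 F [ 0.1 -0.4 -0.3] M [-0.02 -0.14 -0.02]
tool x [ 0.006 -0.003 -1.   ] y [ 0.999 -0.054  0.006] yaw_y -3.1 q [-0.54  0.05  1.28  0.    1.8  -0.48]
tool shift [-0.0031  0.0491 -0.4434]
side origin [334 142] scale 4.875
top origin [414 204] scale 4.875
```

View pics/p6.png

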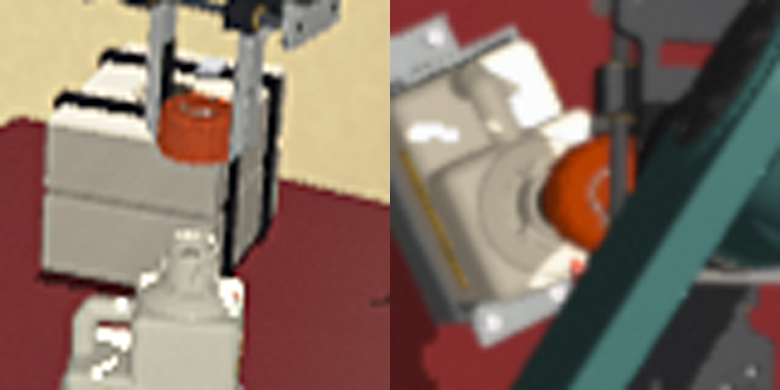

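The cap is off and held, and the bare neck is visible. Carrying it to the tray.

Request:
send_rows --pt "-1 0 0.002 -0.02 0" --pt "-1 0 0.006 -0.05 0" --pt "-1 0 0.01 -0.085 0" --pt "-1 0 0.014 -0.12 0" --pt "-1 0 0.018 -0.155 0"

```text
time: 12.48
tool_pos: [0.5136, -0.0702, 0.2623]
ee_rot: [-1.771, 1.568, 2.887]
wrist_force: [0.7, -0.7, -0.8]
width: 0.0541
```

Request:
send_rows --pt "-1 0 0.004 -0.035 0" --pt "-1 0 0.008 -0.07 0" --pt "-1 0 0.012 -0.105 0" --pt "-1 0 0.016 -0.14 0" --pt "-1 0 0.02 -0.175 0"

```text
time: 12.9
tool_pos: [0.543, 0.1037, 0.2623]
ee_rot: [-1.378, 1.568, -3.002]
wrist_force: [1.1, 0.2, -0.2]
width: 0.0542
```

Request:
send_rows --pt "-1 0 0.004 -0.035 0" --pt "-1 0 0.007 -0.07 0" --pt "-1 0 0.01 -0.095 0" --pt "-1 0 0.011 -0.113 0" --pt "-1 0 0.011 -0.113 0"

```text
time: 13.32
tool_pos: [0.5599, 0.2176, 0.2613]
ee_rot: [-1.605, 1.567, 3.059]
wrist_force: [-0.4, -0.1, -1.0]
width: 0.0539
```

```bash
python3 - <<'E'
from go import *; from bench import robot
to(robot,[.562,.214,.05])
E
python3 look.py p7 .562 .214 .15 75
```

```text
t 13.32 tcp [0.5599 0.2176 0.2613] w 0.0539 F [-0.4 -0.1 -1. ] M [-0.04 -0.03  0.02]
tool x [-0.004  0.    -1.   ] y [ 0.999 -0.049 -0.004] yaw_y -2.8 q [0.28 0.2  1.13 0.   1.81 0.33]
tool shift [0.2113 0.0031 0.0035]
side origin [208 177] scale 2.6
top origin [191 143] scale 2.6
```

View pics/p7.png

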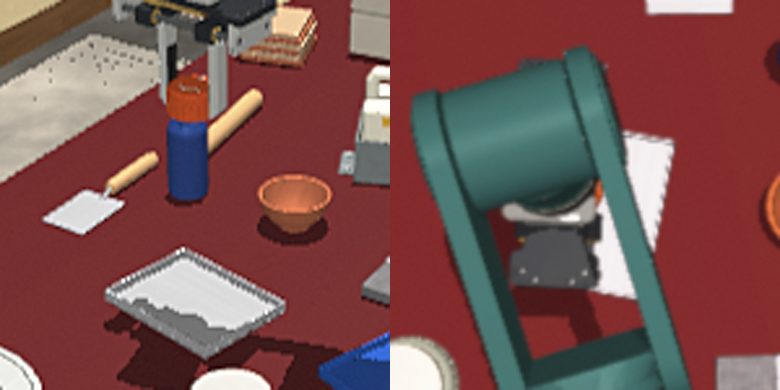

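Request:
send_rows --pt "-1 0.03 0.003 0.001 0" --pt "-1 0.07 0.003 0.002 0" --pt "-1 0.11 0.003 0.002 0" --pt "-1 0.14 0.003 0.002 0" --pt "-1 0.16 0.003 0.002 0"

```text
time: 13.83
tool_pos: [0.5611, 0.2093, 0.099]
ee_rot: [-1.137, 1.564, -2.764]
wrist_force: [-0.7, 0.4, -1.7]
width: 0.0542
```

Request:
send_rows --pt "-1 0.02 0 0 0" --pt "-1 0.04 0 0 0" --pt "-1 0.05 0 0 0" --pt "-1 0.055 0 0 0" --pt "-1 0.055 0 0 0"

```text
time: 14.25
tool_pos: [0.5629, 0.2108, 0.0478]
ee_rot: [-1.115, 1.568, -2.741]
wrist_force: [-0.3, -1.4, -0.0]
width: 0.0543
```

```bash
python3 - <<'E'
from go import *; from bench import robot
to(robot,[.562,.214,.01])
E
python3 look.py p8 .562 .214 .05 45
```

```text
t 14.25 tcp [0.5629 0.2108 0.0478] w 0.0543 F [-0.3 -1.4 -0. ] M [-0.04 -0.07  0.02]
tool x [-0.002 -0.001 -1.   ] y [ 0.998 -0.055 -0.002] yaw_y -3.2 q [ 0.26  0.28  1.46 -0.    1.4   0.32]
tool shift [ 0.0378 -0.001  -0.0032]
side origin [238 235] scale 4.333333333333333
top origin [225 177] scale 4.333333333333333
```

View pics/p8.png

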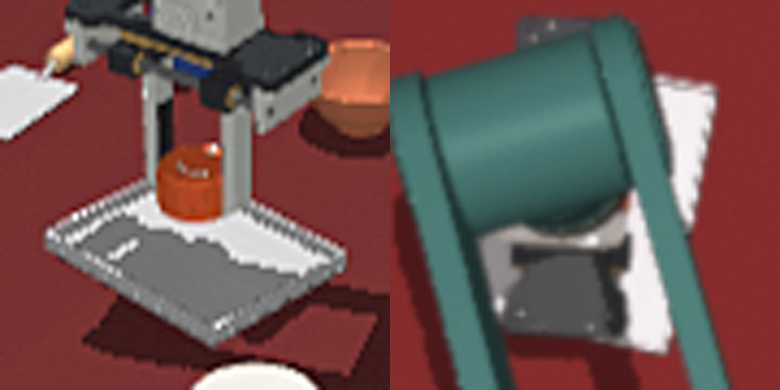

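Request:
send_rows --pt "-1 0.01 0 -0.001 0" --pt "-1 0.02 0 -0.003 0" --pt "-1 0.028 0 -0.003 0" --pt "-1 0.032 0 -0.003 0" --pt "-1 0.032 0 -0.003 0"

```text
time: 14.77
tool_pos: [0.5625, 0.2148, 0.0149]
ee_rot: [-1.2, 1.567, -2.824]
wrist_force: [-0.3, -0.9, -1.3]
width: 0.0542
```

Request:
send_rows --pt "-1 0.002 0 0 0" --pt "-1 0.004 0 0 0" --pt "-1 0.004 0 0 0"

```text
time: 15.02
tool_pos: [0.5638, 0.215, 0.0128]
ee_rot: [-0.292, 1.571, -1.917]
wrist_force: [0.2, -0.1, -0.5]
width: 0.0545
```

Request:
send_rows --pt "-1 0.001 0 0 0" --pt "-1 0.003 0 0 0" --pt "-1 0.003 0 0 0"

```text
time: 15.27
tool_pos: [0.5637, 0.2149, 0.0098]
ee_rot: [-0.868, 1.571, -2.493]
wrist_force: [-0.4, -0.3, 0.8]
width: 0.0544
```

Request:
send_rows --pt "-1 0.001 0 0 0" --pt "-1 0.002 0 0 0" --pt "-1 0.002 0 0 0"

```text
time: 15.52
tool_pos: [0.5637, 0.215, 0.0077]
ee_rot: [-0.989, 1.57, -2.613]
wrist_force: [0.5, -1.0, -0.6]
width: 0.0543
```

Request:
send_rows --pt "-1 0.001 0 0 0" --pt "-1 0.0015 0 0 0" --pt "-1 0.0015 0 0 0"

```text
time: 15.77
tool_pos: [0.5637, 0.215, 0.0063]
ee_rot: [-0.758, 1.571, -2.383]
wrist_force: [-0.1, -0.0, -0.7]
width: 0.0538
```

Request:
send_rows --pt "-1 0.001 0 0 0" --pt "-1 0.001 0 0 0" --pt "-1 0.001 0 0 0"

```text
time: 16.02
tool_pos: [0.5638, 0.215, 0.0054]
ee_rot: [-0.502, 1.571, -2.127]
wrist_force: [-0.7, -0.1, -0.1]
width: 0.0541
```

Request:
send_rows --pt "-1 0.0005 0 0 0" --pt "-1 0.001 0 0 0" --pt "-1 0.001 0 0 0"

```text
time: 16.27
tool_pos: [0.5639, 0.215, 0.0046]
ee_rot: [1.516, 1.571, -0.109]
wrist_force: [0.7, 0.6, 0.5]
width: 0.0543
```

Request:
send_rows --pt "-1 0.0005 0 0 0" --pt "-1 0.001 0 0 0" --pt "-1 0.001 0 0 0"

```text
time: 16.52
tool_pos: [0.5639, 0.215, 0.0045]
ee_rot: [1.445, 1.57, -0.179]
wrist_force: [-1.5, -0.2, 4.1]
width: 0.054
```

```bash
python3 look.py p9 .562 .214 .02 30
```

```text
side origin [253 259] scale 6.5
top origin [240 193] scale 6.5
```

View pics/p9.png

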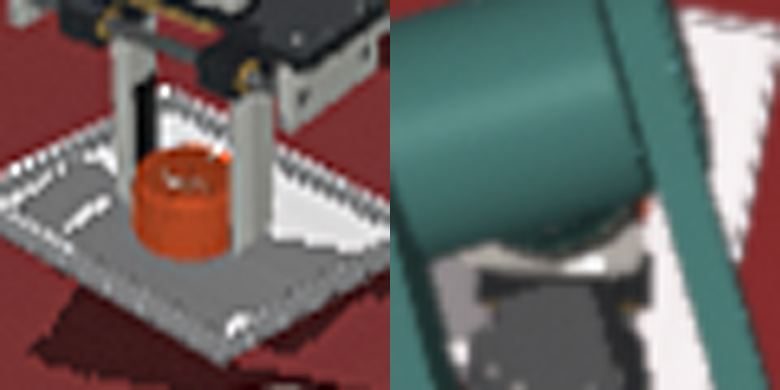

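Contact came at TCP z=4.5 mm with 4 N, as predicted, and the picture shows the cap standing on the tray floor. Releasing it now.

Request:
send_rows --pt "0.15 0 0 0 0" --pt "0.22 0 0 0 0" --pt "0.28 0 0 0 0" --pt "0.35 0 0 0 0" --pt "0.45 0 0 0 0"

```text
time: 17.03
tool_pos: [0.5641, 0.215, 0.0034]
ee_rot: [1.509, 1.57, -0.116]
wrist_force: [0.2, -0.5, 0.5]
width: 0.0666
```

Request:
send_rows --pt "0.55 0 0 0 0" --pt "0.6 0 0 0 0" --pt "0.6 -0.005 0 0 0" --pt "0.6 -0.015 0 0 0" --pt "0.6 -0.03 0 0 0"

```text
time: 17.45
tool_pos: [0.5625, 0.2147, 0.0326]
ee_rot: [-1.227, 1.567, -2.852]
wrist_force: [0.7, -0.1, 0.2]
width: 0.0752
```

Request:
send_rows --pt "0.6 -0.02 0 0 0" --pt "0.6 -0.05 0 0 0" --pt "0.6 -0.09 0 0 0" --pt "0.6 -0.13 0 0 0" --pt "0.6 -0.17 0 0 0"

```text
time: 17.87
tool_pos: [0.5633, 0.2149, 0.206]
ee_rot: [1.753, 1.571, 0.128]
wrist_force: [0.5, -0.1, 0.3]
width: 0.0753
```

Request:
send_rows --pt "0.6 -0.02 0 -0.02 0" --pt "0.6 -0.02 0 -0.05 0" --pt "0.6 -0.02 0 -0.08 0" --pt "0.6 -0.02 0 -0.11 0" --pt "0.6 -0.02 0 -0.14 0"

```text
time: 18.28
tool_pos: [0.5713, 0.356, 0.2249]
ee_rot: [2.054, 1.569, 0.429]
wrist_force: [0.2, -0.1, 0.1]
width: 0.0752
```

Request:
send_rows --pt "0.6 0 0 -0.03 0" --pt "0.6 0 0 -0.05 0" --pt "0.6 0 0 -0.05 0" --pt "0.6 0 0 -0.05 0" --pt "0.6 0 0 -0.05 0"

```text
time: 18.7
tool_pos: [0.5741, 0.404, 0.2239]
ee_rot: [0.533, 1.57, -1.092]
wrist_force: [0.5, -0.3, 0.9]
width: 0.0752
```

```bash
python3 - <<'E'
from go import *; from bench import robot
from fit import capfit
to(robot,None)
for n in("side","top"): cv2.imwrite(f"pics/{n}F.png",cam(robot,n)[0][:,:,::-1])
print(capfit(robot,[.563,.214,.003]))
E
python3 look.py p10 .562 .214 .02 30;python3 look.py p11 .49 -.226 .15 40
```

```text
t 18.7 tcp [0.5741 0.404  0.2239] w 0.0752 F [ 0.5 -0.3  0.9] M [-0.03 -0.11 -0.02]
tool x [ 0.    -0.001 -1.   ] y [ 0.999 -0.054  0.   ] yaw_y -3.1 q [ 0.53  0.44  0.9  -0.    1.8   0.59]
side [273 281  18  18 276]
top [259 213  21  20 328]
(array([0.5630308 , 0.21879337, 0.00212703]), np.float64(74.13725490196079))
side origin [253 259] scale 6.5
top origin [240 193] scale 6.5
side origin [332 164] scale 4.875
top origin [405 205] scale 4.875
```

View pics/p10.png

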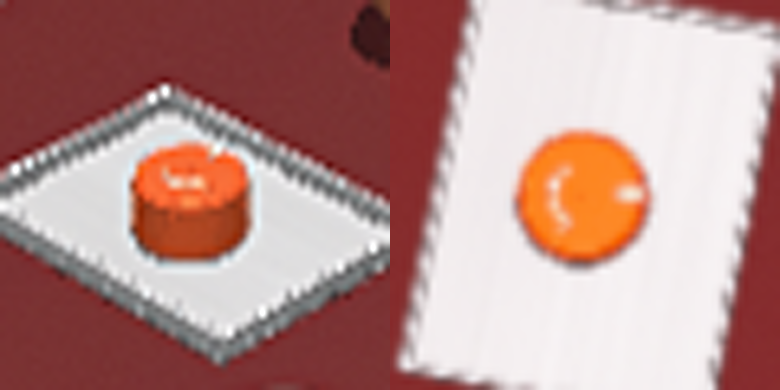

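View pics/p11.png

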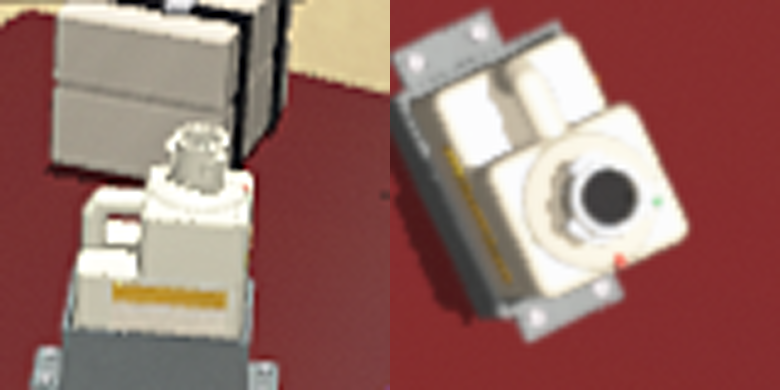

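View pics/topF.png

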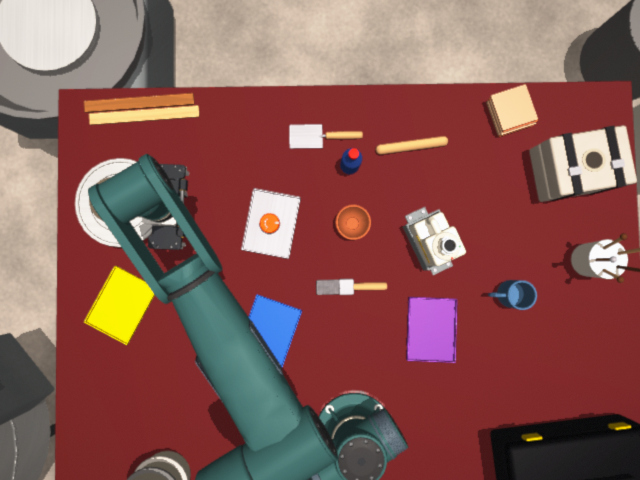

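The cap stands upright, open side down, in the tray at about pixel (270,223). The jug is upright in its caddy with its neck intact, and the bystanders are at their original pixels. Handing in.

Run:
```python
from bench import robot
print(robot.get_obs()["wrist_force"]); print(robot.close_job())
```

```text
[ 0.89137534 -0.25895992 -0.90150675]
the job is handed in; nothing more can be done
None
```

The cap is off the jug and standing open side down near the middle of the steel drip tray. I handed the job in at about 19 s; no verdict is given.

- **Opening:** I gripped the cap round its side and pressed until the wrist force reached about 21–22 N (peak reading 22.6 N). I then turned it 65° anticlockwise while holding that push. Wrench torque read at most 0.11 Nm.
- **Lifting off:** Side forces reached about 4 N while I unloaded, so I shifted the hand to ease them. The largest upward pull while lifting was 1.9 N.
- **Setting down:** The cap met the tray floor at about 4 N, then I opened the fingers and backed the arm away.

**Last checks:**
- The cap's fitted position is (0.563, 0.219, 0.002), about 4 mm in y from where the hand released it. I put that down to fit and calibration error.
- The jug is upright in its caddy and its neck looks whole.
- The bystanders look unmoved by eye in the top picture; I did not measure their positions again.
- The wrist force is near zero, so the robot is touching nothing.

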